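# Stamps onto their ink pads at the reception counter

## Robot

A 6-joint arm with a two-finger parallel gripper is mounted at the origin on the work surface. World frame = base frame: x ahead of the robot, y to its left, z up, the work surface at z = 0. Lengths are in mm, angles in rad, forces in N, time in s.
With the tool pointing down it reaches from about 275 to 1000 mm from the base axis. Payload 8.4 kg.
Tool frame: the origin (TCP) lies at the very end of the fingers, on their centre line; the grasp point (between the pads) lies 19 mm behind it; z points along the fingers, x is the direction in which the jaws open and shut, and the axes are right-handed (so a half turn about z gives the same grasp; the last joint's range is limited). The gripper opens to 85 mm and grips with 20 to 120 N. Pads are 22 mm wide; open, the fingers measure 114 mm over their backs; the gripper's body (76 mm by 85 mm) begins 54 mm behind the grasp point. The pads swing forward as they close: fully open they stand 13 mm farther back than shut.
Start: joints at [-1.153, 0.353, 1.633, -0, 1.155, -0.002], TCP at [254.735, -570.735, 231.281] pointing down, gripper open.
Joint ranges: [-2.63, 2.63], [-0.92, 2.1], [0.06, 2.66], [-1.3, 4.44], [0, 2.69], [-3.02, 3.02]. Speed limits (rad/s): [2.22, 2.22, 2.79, 3.14, 3.14, 3.14].

## Interface

Orientations are given as a 3x3 rotation matrix whose columns are the frame's x, y, z axes.
In Python, from bench import telemetry, imaging, ticket gives the robot as it stands.
- The arm moves only by the shell command python3 -m pendant 'ROWS' [OPENING] [FORCE]. ROWS is JSON, a list that holds one entry, the list of rows, each a list of 6 numbers: the shift along the tool's x, y, z normalised to -1 to 1, where 1 is 30 mm, then the turn, a rotation vector about the tool's x, y, z normalised to -1 to 1, where 1 is 0.1 rad. A call has 1 to 8 rows; each row shifts and turns the commanded pose from where the row before left it, along the tool's axes as they then stand; what a row does not reach is not made up. A row lasts 1/10 s, in which the tool goes at most 50 mm and 8.59 degrees, less where a joint would pass 70% of its speed; a pose out of reach is approached as far as the arm can. A call with a number of a shift or a turn outside -1 to 1 is refused whole. A call with a gripper value outside its range is refused whole. OPENING is the opening, from 0 (shut) to 1 (fully open), set as the call begins (- or left out, the last holds). The fingers move at their own pace and stop on an object; FORCE is the grip in N (left out, the last holds). Time passes only in rows, so rows that do not move let the fingers close. It gives the time, the measured TCP pose, the force and the opening at its end, in the units of the state.
- telemetry.get_obs(): the state, without advancing time (a new reading comes with each control period).
- imaging.capture(name): name is "scene" or "top" or "wrist"; returns a dict with "frame" (420x560x3 uint8, blue, green, red), "camera_matrix" (3x3 intrinsics, pixels), "k1" (the pictures are not rectified: a ray, as slopes to the right and down, at radius r is drawn at 1 + k1 r^2 times it, then the intrinsics apply), "R" (3x3) and "t" (3): a world point X has camera coordinates R X + t; the wrist camera has in their place "tool_from_camera" (4x4, takes a point from camera to tool coordinates, whose origin is the TCP and whose axes are the tool frame's). Camera axes: x right, y down, z forward; pixel columns grow to the right and rows downward; lengths in mm; the calibration is good to about 2 mm. A picture is of the moment at which its call begins: read the wrist's pose just before it. There is no depth.
- ticket.job_done(): hands the job in, once; it reports no verdict.
Trained networks look in a picture, given as the dict that the camera call returned (one of the last four; its "shot" number tells which), for a name from the list of things; names that differ only in an ending like _2 or _b are one class to them, and where a whole thing is asked for, a point or a joint stands for the part that bears it (a point fixed in the world has none). Each returns a list of dicts, best first, with "conf" (0 to 1); they miss things now and then, are a little off and sometimes report something else, mostly with a low value. They report only what shows in the picture. A call takes as long as a camera call. They do not tell look-alikes from the thing itself.
- imaging.spot_in(query, picture): "extent" ([centre column, centre row, width, height] as shares, 0 to 1, of the picture: columns of its width, rows of its height, round what is visible of it).
- imaging.pinpoint(query, picture): "point" ([column, row] as shares, 0 to 1, of the picture: columns of its width, rows of its height: a listed point, or the origin of a listed thing).
The state is a dict: "time_s": time; "q": joint angles; "qvel": joint speeds; "joint_efforts": joint torques, N m; "tool_pos": TCP position; "tcp_rot": TCP orientation; "force": force on the tool from outside, world axes, zero at the start; "wrist_torque": the same for the moment, N m; "grip_width": finger opening in mm.
Only numpy, scipy, OpenCV 4.12 (cv2) and the standard library are available. Lean on these libraries where they do the work, as an engineer would, in place of code of your own. Each camera call takes 0.05 s, during which the arm holds its last target. There are 200 camera calls.

## Task

Get the reception counter's stamps ready: stand each of the four hand stamps upright in the middle of the open ink pad of its own colour, its foot flat on the felt inside the rim, and turned so that the straight sides of the stamp lie parallel to those of the pad (the oblong blue and red ones lengthwise along the pad). Set them down gently, never let a stamp touch a pad of another colour, and leave the mug and the pen cup where they are.

Things in the scene. Friction and masses are not known exactly. Their poses are not given: they have to be found in the camera images.
- stamp_black: Loose hand stamp (60 to 130 g) with a black handle, standing upright on its foot. It has a round foot 40 mm in diameter; its yaw does not matter; the foot is 16 mm high (pale wood, black rubber face underneath). Above it, on the stamp's axis, a thin steel neck (19 mm thick, heights 16 to 20 mm) and a straight round black handle 24 mm in diameter from 20 mm to 76 mm above the underside. Origin: centre of the underside; z up along the handle.
- stamp_blue: Loose hand stamp (60 to 130 g) with a blue handle, standing upright on its foot. It has a rectangular foot 60 mm (its x) by 26 mm (its y); the foot is 16 mm high (pale wood, black rubber face underneath). Above it, on the stamp's axis, a thin steel neck (19 mm thick, heights 16 to 20 mm) and a straight round blue handle 24 mm in diameter from 20 mm to 76 mm above the underside. Origin: centre of the underside; z up along the handle.
- stamp_red: Loose hand stamp (60 to 130 g) with a red handle, standing upright on its foot. It has a long narrow foot 64 mm (its x) by 20 mm (its y); the foot is 16 mm high (pale wood, black rubber face underneath). Above it, on the stamp's axis, a thin steel neck (19 mm thick, heights 16 to 20 mm) and a straight round red handle 24 mm in diameter from 20 mm to 76 mm above the underside. Origin: centre of the underside; z up along the handle.
- stamp_green: Loose hand stamp (60 to 130 g) with a green handle, standing upright on its foot. It has a square foot 36 mm (x) by 36 mm (y); the foot is 16 mm high (pale wood, black rubber face underneath). Above it, on the stamp's axis, a thin steel neck (19 mm thick, heights 16 to 20 mm) and a straight round green handle 24 mm in diameter from 20 mm to 76 mm above the underside. Origin: centre of the underside; z up along the handle.
- pad_black: Open ink pad with a black felt in a grey case; fixed to the counter. Case 100 mm (its x) by 66 mm (its y); felt 92 by 58 mm, its surface 11 mm above the origin, surrounded by a 4 mm wide rim that stands 3 mm above the felt. Origin: centre of the underside, on the counter; z up.
- pad_blue: Open ink pad with a blue felt in a grey case; fixed to the counter. Case 100 mm (its x) by 66 mm (its y); felt 92 by 58 mm, its surface 11 mm above the origin, surrounded by a 4 mm wide rim that stands 3 mm above the felt. Origin: centre of the underside, on the counter; z up.
- pad_red: Open ink pad with a red felt in a grey case; fixed to the counter. Case 100 mm (its x) by 66 mm (its y); felt 92 by 58 mm, its surface 11 mm above the origin, surrounded by a 4 mm wide rim that stands 3 mm above the felt. Origin: centre of the underside, on the counter; z up.
- pad_green: Open ink pad with a green felt in a grey case; fixed to the counter. Case 100 mm (its x) by 66 mm (its y); felt 92 by 58 mm, its surface 11 mm above the origin, surrounded by a 4 mm wide rim that stands 3 mm above the felt. Origin: centre of the underside, on the counter; z up.
- mug: Bystander: loose white mug, 80 mm wide and 92 mm high, its handle towards its own y. Origin: centre of the underside.
- pen_cup: Bystander: loose round steel pen cup, 80 mm wide, 98 mm high, with three pens fixed in it reaching 150 mm high. Origin: centre of the underside.
Things that resemble listed ones, but are neither listed nor needed, are in the scene too. What is shaped like the stamp_green but purple is not meant.

How it is judged (in metres and radians):
At the end, for the whole second after the job is handed in: Each stamp stands upright (0.035 rad), still and flat on the felt of its own colour, within 12 mm of the pad's centre in x and y; blue and red lie within 0.2 rad of the pad's long side, green's sides within 0.2 rad of the pad's; black at any yaw (x of stamp_black in the frame of pad_black between -0.012 and 0.012 m and y of stamp_black in the frame of pad_black between -0.012 and 0.012 m and z of stamp_black in the frame of pad_black between 0.009 and 0.013 m and angle between each of stamp_black, stamp_blue, stamp_red, stamp_green's own z axis and vertical below 0.035 rad and linear speed of each of stamp_black, stamp_blue, stamp_red, stamp_green below 0.01 m/s and angular speed of each of stamp_black, stamp_blue, stamp_red, stamp_green below 0.1 rad/s and x of stamp_blue in the frame of pad_blue between -0.012 and 0.012 m and y of stamp_blue in the frame of pad_blue between -0.012 and 0.012 m and z of stamp_blue in the frame of pad_blue between 0.009 and 0.013 m and angle between the x axis of stamp_blue and the x axis of pad_blue, either way round below 0.2 rad and x of stamp_red in the frame of pad_red between -0.012 and 0.012 m and y of stamp_red in the frame of pad_red between -0.012 and 0.012 m and z of stamp_red in the frame of pad_red between 0.009 and 0.013 m and angle between the x axis of stamp_red and the x axis of pad_red, either way round below 0.2 rad and x of stamp_green in the frame of pad_green between -0.012 and 0.012 m and y of stamp_green in the frame of pad_green between -0.012 and 0.012 m and z of stamp_green in the frame of pad_green between 0.009 and 0.013 m and (angle between the x axis of stamp_green and the x axis of pad_green, either way round below 0.2 rad or angle between the x axis of stamp_green and the y axis of pad_green, either way round below 0.2 rad)); the robot touches nothing.
It fails at once if a stamp touches an ink pad of another colour (contact force between any of stamp_black, stamp_red, stamp_green and pad_blue above 0.2 N or contact force between any of stamp_black, stamp_blue, stamp_green and pad_red above 0.2 N or contact force between any of stamp_black, stamp_blue, stamp_red and pad_green above 0.2 N or contact force between any of stamp_blue, stamp_red, stamp_green and pad_black above 0.2 N).
It fails at once if a stamp is dropped or slammed onto its pad (faster than 0.5 m/s within 20 mm of the felt) ((horizontal distance between stamp_black and pad_black below 0.05 m and z of stamp_black in the frame of pad_black below 0.031 m and linear speed of stamp_black above 0.5 m/s) or (horizontal distance between stamp_blue and pad_blue below 0.05 m and z of stamp_blue in the frame of pad_blue below 0.031 m and linear speed of stamp_blue above 0.5 m/s) or (horizontal distance between stamp_red and pad_red below 0.05 m and z of stamp_red in the frame of pad_red below 0.031 m and linear speed of stamp_red above 0.5 m/s) or (horizontal distance between stamp_green and pad_green below 0.05 m and z of stamp_green in the frame of pad_green below 0.031 m and linear speed of stamp_green above 0.5 m/s)).
It fails at once if the mug or the pen cup is shifted by more than 20 mm or tipped (distance of any of mug, pen_cup from where it was at the start of the episode above 0.02 m or angle between any of mug, pen_cup's own z axis and vertical above 0.3 rad).
It also fails if it takes over 96 s, if anything falls off the work surface, if the arm or the gripper's body presses on something with over 40 N, if the wrist force passes 120 N, or if a joint passes its speed limit or range.

## Working session

There is one attempt and no reset: what is moved stays moved. The work goes in short steps, Python scripts to look and compute and a shell command to move; the robot and the scene stay as the last step left them, time stands still between calls to the robot, and variables do not carry over. Pictures are saved under pics/ and viewed, about 12 in all and at most 16, crops included, and the job is handed in when it is done.

```bash
ls; mkdir -p pics; python3 - <<'E'
from bench import telemetry, imaging
import cv2
o=telemetry.get_obs(); print(o['time_s'],o['tool_pos'],o['tcp_rot'],o['grip_width'])
for n in ['top','scene']:
    p=imaging.capture(n); cv2.imwrite(f'pics/{n}0.png',p['frame']); print(n,p['camera_matrix'],p['k1'],p['R'],p['t'])
    for q in ['stamp_black','stamp_blue','stamp_red','stamp_green','pad_black','pad_blue','pad_red','pad_green','mug','pen_cup']:
        r=imaging.pinpoint(q,p); print(q,[(round(a['conf'],2),round(a['point'][0]*560),round(a['point'][1]*420)) for a in r[:4]])
print(telemetry.get_obs()['time_s'])
E
```

```text
pics
0.0 [ 254.5225831  -570.30227371  230.55168925] [[ 4.07594030e-01 -9.13163049e-01 -5.92978384e-04]
 [-9.13162172e-01 -4.07594461e-01  1.26604591e-03]
 [-1.39780105e-03  2.54526742e-05 -9.99999023e-01]] 85.61952590916665
top [[482.2954322    0.         279.46464854]
 [  0.         482.2954322  200.30284586]
 [  0.           0.           1.        ]] 0.0007814635674998647 [[ 0.01251333 -0.99989136 -0.00779018]
 [-0.9990048  -0.01216791 -0.04291094]
 [ 0.04281149  0.00831939 -0.99904853]] [  85.63030658  596.61556819 1067.18167444]
stamp_black [(0.71, 352, 260)]
stamp_blue [(0.64, 421, 195)]
stamp_red [(0.55, 209, 276)]
stamp_green [(0.63, 176, 188), (0.6, 208, 194), (0.54, 193, 229)]
pad_black [(0.89, 351, 205)]
pad_blue [(0.89, 274, 274)]
pad_red [(0.83, 434, 271)]
pad_green [(0.73, 277, 207), (0.21, 211, 276)]
mug []
pen_cup [(0.74, 279, 134)]
scene [[456.20304147   0.         281.28475958]
 [  0.         456.20304147 205.23109032]
 [  0.           0.           1.        ]] -0.002093899432865812 [[ 0.67798981  0.73503602 -0.00720138]
 [ 0.55898277 -0.52191266 -0.6443178 ]
 [-0.47735529  0.43281546 -0.76472394]] [-481.20048617 -258.83162907 1306.83259006]
stamp_black []
stamp_blue [(0.76, 159, 308), (0.34, 328, 181)]
stamp_red [(0.69, 275, 150)]
stamp_green [(0.86, 326, 183), (0.85, 352, 169), (0.56, 315, 160)]
pad_black [(0.74, 219, 253)]
pad_blue [(0.97, 239, 178)]
pad_red [(0.71, 108, 264)]
pad_green [(0.58, 275, 211)]
mug [(0.81, 372, 140)]
pen_cup [(0.64, 323, 254)]
1.1
```

```bash
python3 - <<'E'
import cv2
a=cv2.imread('pics/top0.png')[110:310,140:500]
cv2.imwrite('pics/topc.png',cv2.resize(a,None,fx=2.2,fy=2.2,interpolation=cv2.INTER_CUBIC))
E
```

```text
(no output)
```

View pics/topc.png

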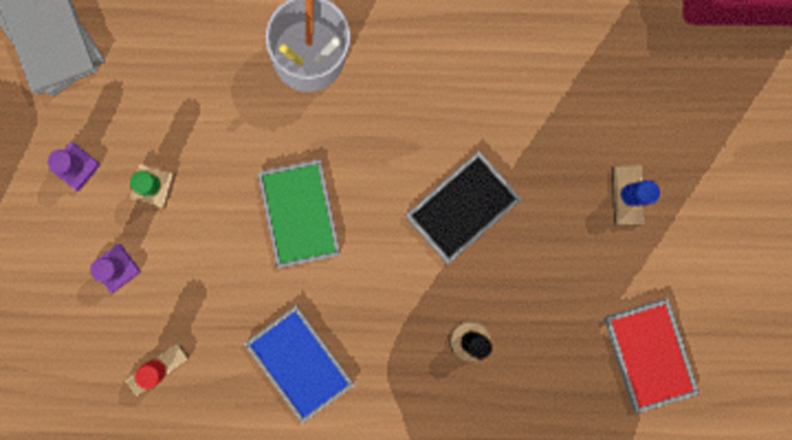

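View pics/scene0.png

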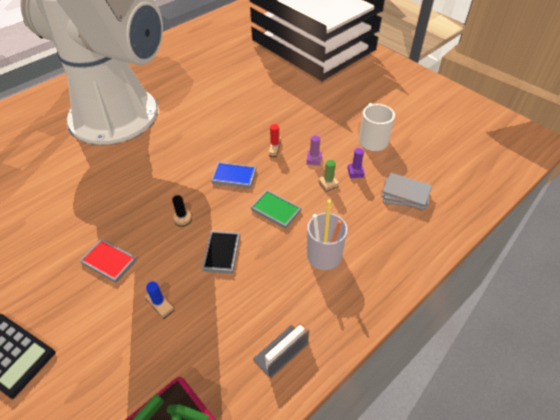

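```bash
cat > h.py <<'E'
import numpy as np, cv2
from bench import telemetry, imaging
from scipy.optimize import minimize
def cam(p,o=None):
    "K,k1,R,t world->camera"
    if 'R' in p: return p['camera_matrix'],p['k1'],np.array(p['R']),np.array(p['t'])
    T=np.array(p['tool_from_camera']); W=np.eye(4); W[:3,:3]=o['tcp_rot']; W[:3,3]=o['tool_pos']
    M=np.linalg.inv(W@T); return p['camera_matrix'],p['k1'],M[:3,:3],M[:3,3]
def proj(X,c):
    K,k,R,t=c; Y=np.atleast_2d(X)@R.T+t
    s=Y[:,:2]/Y[:,2:]; s=s*(1+k*(s**2).sum(1,keepdims=True)); return s*K[0,0]+[K[0,2],K[1,2]]
def plane(uv,c,z):
    K,k,R,t=c; s=(np.atleast_2d(uv)-[K[0,2],K[1,2]])/K[0,0]; s=s/(1+k*(s**2).sum(1,keepdims=True))
    d=np.c_[s,np.ones(len(s))]@R; C=-R.T@t; return (C+d*((z-C[2])/d[:,2])[:,None])[:,:2]
def mask(f,col):
    H,S,V=cv2.split(cv2.cvtColor(cv2.medianBlur(f,3),cv2.COLOR_BGR2HSV))
    if col=='red': m=((H<5)|(H>172))&(S>180)&(V>80)
    if col=='green': m=(abs(H.astype(int)-65)<17)&(S>120)
    if col=='blue': m=(abs(H.astype(int)-117)<12)&(S>150)
    if col=='black': m=(V<45)
    return m.astype(np.uint8)
def blobs(f,col,amin=60):
    n,l,s,c=cv2.connectedComponentsWithStats(mask(f,col)); 
    return [(s[i,4],c[i],l==i) for i in range(1,n) if s[i,4]>amin]
def near(f,col,uv,amin=60):
    b=blobs(f,col,amin); return min(b,key=lambda b:np.hypot(*(b[1]-uv))) if b else None
def handle(m,c,z0=0):
    "x,y of the stamp axis whose handle silhouette has the mask's centroid"
    cen=np.argwhere(m)[:,::-1].mean(0); a=np.linspace(0,2*np.pi,40)
    ring=np.c_[12*np.cos(a),12*np.sin(a)]
    def cent(xy):
        P=np.r_[np.c_[ring+xy,0*a+20+z0],np.c_[ring+xy,0*a+76+z0]]
        h=cv2.convexHull(proj(P,c).astype(np.float32)); M=cv2.moments(h); return np.array([M['m10'],M['m01']])/M['m00']
    x0=plane(cen,c,z0+50)[0]
    return minimize(lambda xy:((cent(xy)-cen)**2).sum(),x0,method='Nelder-Mead').x
def pad(m,c):
    cn=max(cv2.findContours(m.astype(np.uint8),cv2.RETR_EXTERNAL,cv2.CHAIN_APPROX_NONE)[0],key=len)[:,0]
    (x,y),(w,h),a=cv2.minAreaRect(plane(cn,c,11).astype(np.float32))
    if w<h: w,h,a=h,w,a+90
    return np.array([x,y]),(round(w),round(h)),(a+90)%180-90
E
python3 - <<'E'
from h import *
S={'top':dict(black=(356,267),blue=(431,197),red=(208,280),green=(206,193)),'scene':dict(black=(180,206),blue=(155,293),red=(275,134),green=(330,172))}
P={'top':dict(black=(351,205),blue=(276,275),red=(436,271),green=(276,207)),'scene':dict(black=(221,250),blue=(235,174),red=(108,260),green=(277,209))}
for n in S:
    p=imaging.capture(n); c=cam(p); f=p['frame']
    for k in S[n]:
        b=near(f,k,S[n][k]); q=near(f,k,P[n][k],300); print(n,k,'stamp',b[0],b[1].round(),handle(b[2],c).round(1),'pad',q[0],*pad(q[2],c))
E
```

```text
top black stamp 110 [356. 266.] [454.3 -73.1] pad 970 [589.97027588 -66.07802582] (89, 55) -48.244300842285156
top blue stamp 142 [431. 197.] [ 604.2 -233.8] pad 1026 [428.30514526  99.69940186] (90, 56) 36.99402618408203
top red stamp 121 [208. 280.] [421.4 244.2] pad 990 [ 441.80337524 -257.38180542] (89, 55) 18.416715621948242
top green stamp 111 [205. 193.] [608.1 253.3] pad 1028 [581.5380249  102.30114746] (90, 57) 12.489704132080078
scene black stamp 171 [179. 206.] [452.2 -74.2] pad 778 [587.42358398 -66.24804688] (86, 53) -48.07746124267578
scene blue stamp 223 [154. 292.] [ 602.6 -233.8] pad 530 [425.31259155 100.15503693] (88, 53) 37.02647399902344
scene red stamp 154 [274. 134.] [417.6 245.3] pad 847 [ 439.53488159 -257.3420105 ] (86, 53) 17.922218322753906
scene green stamp 657 [276. 207.] [603.7  81.3] pad 657 [578.74243164 102.33174133] (88, 53) 12.716961860656738
```

```bash
cat >> h.py <<'E'
def yaw(o): R=o['tcp_rot']; return np.arctan2(R[1][0],R[0][0])
def plan(x,y,z,yd=None,o=None,pose=None):
    "constant row (repeat N times) from pose to x,y,z, tool-x yaw in deg; corrects tilt"
    o=o or telemetry.get_obs(); p=np.array(o['tool_pos']); a=yaw(o)
    if pose: p=np.array(pose[:3],float); a=np.radians(pose[3])
    b=a if yd is None else np.radians(yd); w=(b-a+np.pi)%(2*np.pi)-np.pi
    D=np.array([x,y])-p[:2]; N=int(max(1,np.ceil(max(np.hypot(*D)/27,abs(z-p[2])/27,abs(w)/0.1))))
    while 1:
        M=sum(np.array([[np.cos(t),np.sin(t)],[np.sin(t),-np.cos(t)]]) for t in a+w*np.arange(N)/N)
        d=np.linalg.solve(M,D)
        if np.hypot(*d)<=29 and abs(d).max()<=29.9: break
        N+=1
    print('N',N,'row',(d/30).round(3),round((p[2]-z)/N/30,3),'rz',round(-w/N/0.1,3))
    return (x,y,z,np.degrees(b))
E
python3 - <<'E'
from h import *
p=imaging.capture('wrist'); print(np.array(p['tool_from_camera']).round(3).tolist(),p['camera_matrix'])
plan(603.5,-234,200,-21)
E
```

```text
[[1.0, -0.0, -0.0, -0.321], [0.0, 0.957, 0.292, -74.313], [0.0, -0.292, 0.957, -143.157], [0.0, 0.0, 0.0, 1.0]] [[344.83902122   0.         279.58295005]
 [  0.         344.83902122 211.37284965]
 [  0.           0.           1.        ]]
N 18 row [ 0.021 -0.921] 0.058 rz -0.436
```

```bash
python3 -m pendant '[[[0.02,-0.92,0.05,0,0,-0.44],[0.02,-0.92,0.05,0,0,-0.44],[0.02,-0.92,0.05,0,0,-0.44],[0.02,-0.92,0.05,0,0,-0.44],[0.02,-0.92,0.05,0,0,-0.44],[0.02,-0.92,0.05,0,0,-0.44],[0.02,-0.92,0.05,0,0,-0.44],[0.02,-0.92,0.05,0,0,-0.44]]]' 1 60
python3 -m pendant '[[[0.02,-0.92,0.05,0,0,-0.44],[0.02,-0.92,0.05,0,0,-0.44],[0.02,-0.92,0.05,0,0,-0.44],[0.02,-0.92,0.05,0,0,-0.44],[0.02,-0.92,0.05,0,0,-0.44],[0.02,-0.92,0.05,0,0,-0.44],[0.02,-0.92,0.05,0,0,-0.44],[0.02,-0.92,0.05,0,0,-0.44]]]'
python3 -m pendant '[[[0.02,-0.92,0.05,0,0,-0.44],[0.02,-0.92,0.05,0,0,-0.44],[0,0,0,0,0,0],[0,0,0,0,0,0]]]'
python3 - <<'E'
from h import *
o=telemetry.get_obs(); p=imaging.capture('wrist'); c=cam(p,o); print(o['time_s'],o['tool_pos'],np.degrees(yaw(o)))
f=p['frame'].copy()
uv=proj([[603.5,-234,76]],c)[0]; b=near(p['frame'],'blue',uv)
print(uv,b[0],b[1]); print(handle(b[2],c))
cv2.imwrite('pics/w1.png',f)
E
```

```text
time_s: 2.05
tool_pos: [442.7, -454.8, 219.2]
tcp_rot: [[0.699, -0.715, 0.0], [-0.715, -0.699, -0.0], [0.0, 0.0, -1.0]]
force: [0.1, 0.2, 0.3]
grip_width: 85.6
time_s: 2.85
tool_pos: [578.4, -281.9, 207.2]
tcp_rot: [[0.903, -0.431, 0.0], [-0.431, -0.903, -0.0], [0.0, -0.0, -1.0]]
force: [-0.5, 0.1, 0.2]
grip_width: 85.4
time_s: 3.25
tool_pos: [601.7, -232.7, 204.2]
tcp_rot: [[0.937, -0.351, -0.0], [-0.351, -0.937, -0.0], [-0.0, 0.0, -1.0]]
force: [-0.3, -0.5, 0.5]
grip_width: 85.6
3.25 [ 601.65031999 -232.71932947  204.22761442] -20.523964900472166
[282.64104187 202.44041094] 857 [283.19719953 195.91831972]
[ 604.1736596  -233.95257122]
```

View pics/w1.png

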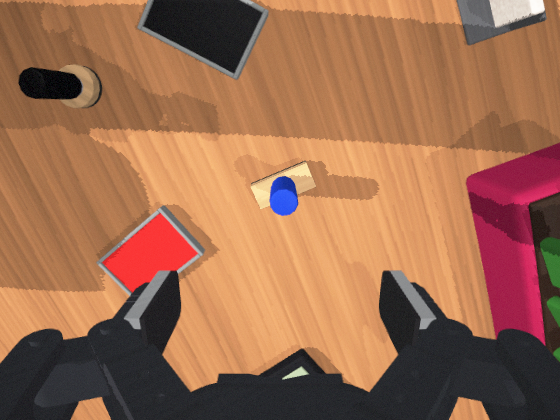

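```bash
python3 - <<'E'
from h import *
o=telemetry.get_obs(); p=imaging.capture('wrist'); c=cam(p,o)
a=plane([[251,185],[306,162],[315,185]],c,16); print(a,np.degrees(np.arctan2(*(a[1]-a[0])[::-1])),np.degrees(np.arctan2(*(a[2]-a[1])[::-1])),np.hypot(*(a[1]-a[0])))
b=near(p['frame'],'red',(150,250),300); print(pad(b[2],c))
b=near(p['frame'],'black',(60,84),300); print(handle(b[2],c))
plan(604,-234,31)
plan(427,100,140,37-4-20.5,pose=(604,-234,140,-20.5))
E
```

```text
[[ 574.97756923 -222.78297633]
 [ 633.11037623 -220.36997839]
 [ 633.87173904 -244.87991477]] 2.376889833694881 -88.22076842545077 58.18286524957103
(array([ 441.32559204, -258.0954895 ]), (90, 58), 17.930383682250977)
[453.65458301 -74.1108208 ]
N 7 row [ 0.013 -0.003] 0.825 rz -0.0
N 15 row [-0.464 -0.714] 0.0 rz -0.384
```

```bash
python3 -m pendant '[[[0.08,-0.02,0.9,0,0,0],[0,0,0.9,0,0,0],[0,0,0.9,0,0,0],[0,0,0.9,0,0,0],[0,0,0.9,0,0,0],[0,0,0.8,0,0,0],[0,0,0.44,0,0,0],[0,0,0,0,0,0]]]' 1
python3 -m pendant '[[[0,0,0,0,0,0],[0,0,0,0,0,0],[0,0,0,0,0,0],[0,0,0,0,0,0],[0,0,0,0,0,0],[0,0,0,0,0,0]]]' 0 60
```

```text
time_s: 4.15
tool_pos: [602.5, -233.7, 30.4]
tcp_rot: [[0.936, -0.352, -0.003], [-0.352, -0.936, 0.001], [-0.003, 0.0, -1.0]]
force: [-1.0, -0.1, -0.6]
grip_width: 85.2
time_s: 4.75
tool_pos: [604.6, -233.5, 33.0]
tcp_rot: [[0.936, -0.351, 0.001], [-0.351, -0.936, -0.0], [0.001, -0.0, -1.0]]
force: [-0.9, 0.6, 5.6]
grip_width: 22.7
```

```bash
python3 -m pendant '[[[0,0,-0.5,0,0,0],[0,0,-0.9,0,0,0],[0,0,-0.9,0,0,0],[0,0,-0.9,0,0,0],[0,0,-0.5,0,0,0],[-0.47,-0.71,0,0,0,-0.4],[-0.47,-0.71,0,0,0,-0.4],[-0.47,-0.71,0,0,0,-0.4]]]'
python3 -m pendant '[[[-0.47,-0.71,0,0,0,-0.41],[-0.47,-0.71,0,0,0,-0.41],[-0.47,-0.71,0,0,0,-0.41],[-0.47,-0.71,0,0,0,-0.41],[-0.47,-0.71,0,0,0,-0.41],[-0.47,-0.71,0,0,0,-0.41],[-0.47,-0.71,0,0,0,-0.41],[-0.47,-0.71,0,0,0,-0.41]]]'
python3 -m pendant '[[[-0.47,-0.71,0,0,0,-0.4],[-0.47,-0.71,0,0,0,-0.4],[-0.47,-0.71,0,0,0,-0.4],[-0.47,-0.71,0,0,0,-0.4],[0,0,0,0,0,0],[0,0,0,0,0,0]]]'
python3 - <<'E'
from h import *
o=telemetry.get_obs(); p=imaging.capture('wrist'); c=cam(p,o); print(o['grip_width'],np.degrees(yaw(o)))
cv2.imwrite('pics/w2.png',p['frame'])
b=near(p['frame'],'blue',proj([[427,100,11]],c)[0],300); print(b[0],pad(b[2],c))
plan(427,100,44,14.5)
E
```

```text
time_s: 5.55
tool_pos: [583.4, -158.7, 143.3]
tcp_rot: [[0.972, -0.236, -0.0], [-0.236, -0.972, 0.0], [-0.0, -0.0, -1.0]]
force: [-0.3, -0.2, -0.7]
grip_width: 22.7
time_s: 6.35
tool_pos: [487.5, 21.0, 143.2]
tcp_rot: [[0.996, 0.091, -0.0], [0.091, -0.996, 0.0], [-0.0, -0.0, -1.0]]
force: [0.1, 1.0, -0.8]
grip_width: 22.8
time_s: 6.95
tool_pos: [419.9, 96.2, 143.3]
tcp_rot: [[0.969, 0.247, 0.0], [0.247, -0.969, -0.0], [0.0, 0.0, -1.0]]
force: [0.8, 0.4, -1.1]
grip_width: 22.9
22.90512570354417 14.317956605466502
6387 (array([428.462677 ,  98.6492157]), (92, 58), 37.10530471801758)
N 4 row [ 0.062 -0.019] 0.828 rz -0.01
```

View pics/w2.png

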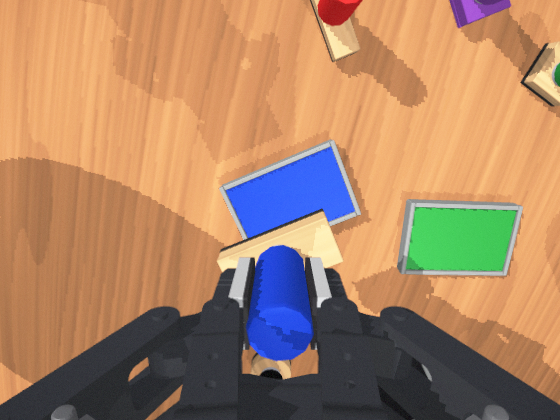

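```bash
python3 -m pendant '[[[0.29,-0.04,0,0,0,0],[0,0,0.9,0,0,0],[0,0,0.9,0,0,0],[0,0,0.8,0,0,0],[0,0,0.4,0,0,0],[0,0,0.15,0,0,0],[0,0,0.1,0,0,0],[0,0,0,0,0,0]]]'
```

```text
time_s: 7.8
tool_pos: [428.7, 99.3, 46.0]
tcp_rot: [[0.969, 0.246, 0.001], [0.246, -0.969, 0.0], [0.001, 0.0, -1.0]]
force: [0.7, 0.4, -1.7]
grip_width: 22.7
```

```bash
python3 -m pendant '[[[0,0,0.05,0,0,0],[0,0,0.03,0,0,0],[0,0,0,0,0,0]]]'
```

```text
time_s: 8.1
tool_pos: [428.8, 99.4, 44.0]
tcp_rot: [[0.969, 0.246, 0.002], [0.246, -0.969, 0.0], [0.002, 0.0, -1.0]]
force: [0.6, -0.0, 3.9]
grip_width: 22.7
```

```bash
python3 -m pendant '[[[0,0,0,0,0,0],[0,0,0,0,0,0],[0,0,0,0,0,0],[0,0,-0.2,0,0,0],[0,0,-0.8,0,0,0],[0,0,-0.9,0,0,0],[0,0,-0.9,0,0,0],[0,0,-0.9,0,0,0]]]' 0.8
python3 - <<'E'
from h import *
o=telemetry.get_obs();plan(420,245,200,52)
E
```

```text
time_s: 8.9
tool_pos: [427.8, 99.2, 155.6]
tcp_rot: [[0.969, 0.246, 0.0], [0.246, -0.969, -0.0], [0.0, 0.0, -1.0]]
force: [0.2, -0.0, 0.0]
grip_width: 68.2
N 7 row [ 0.325 -0.628] -0.211 rz -0.941
```

```bash
python3 -m pendant '[[[0.32,-0.63,-0.2,0,0,-0.94],[0.32,-0.63,-0.2,0,0,-0.94],[0.32,-0.63,-0.2,0,0,-0.94],[0.32,-0.63,-0.2,0,0,-0.94],[0.32,-0.63,-0.2,0,0,-0.94],[0.32,-0.63,-0.2,0,0,-0.94],[0.32,-0.63,-0.2,0,0,-0.94],[0,0,0,0,0,0]]]'
python3 -m pendant '[[[0,0,0,0,0,0]]]'
python3 - <<'E'
from h import *
o=telemetry.get_obs(); p=imaging.capture('wrist'); c=cam(p,o); print(o['tool_pos'],o['grip_width'],np.degrees(yaw(o)))
cv2.imwrite('pics/w3.png',p['frame'])
b=near(p['frame'],'red',proj([[420,245,50]],c)[0]); print(b[0],b[1],handle(b[2],c))
for b in blobs(p['frame'],'green'): print(b[0],b[1],handle(b[2],c))
E
```

```text
time_s: 9.7
tool_pos: [419.0, 246.7, 197.2]
tcp_rot: [[0.613, 0.79, 0.001], [0.79, -0.613, 0.001], [0.002, 0.0, -1.0]]
force: [-0.2, -0.3, -1.1]
grip_width: 68.2
time_s: 9.8
tool_pos: [419.0, 244.8, 196.4]
tcp_rot: [[0.617, 0.787, 0.0], [0.787, -0.617, -0.0], [0.0, 0.0, -1.0]]
force: [-0.2, -0.2, 0.3]
grip_width: 68.4
[419.02415676 244.75771992 196.38868297] 68.44935626213751 51.93866829980193
955 [279.8408377  200.97905759] [421.22716164 243.44136888]
2170 [264.0078341  360.26221198] [544.56075705 126.358951  ]
```

View pics/w3.png

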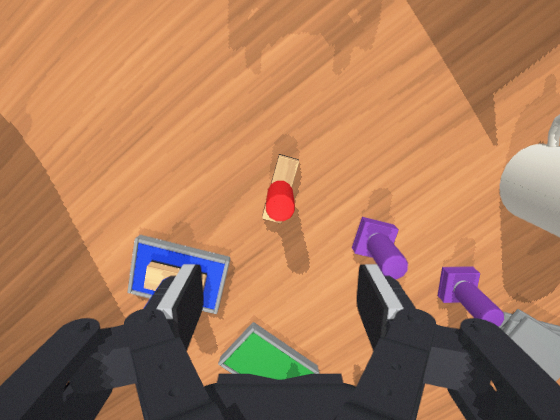

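```bash
python3 - <<'E'
from h import *
o=telemetry.get_obs(); p=imaging.capture('wrist'); c=cam(p,o)
a=plane([[279,155],[264,219],[299,159],[287,207]],c,16); print(a,[np.degrees(np.arctan2(*(a[i]-a[i+1])[::-1])) for i in (0,2)])
plan(421,244,33)
plan(441,-257.5,150,-52,pose=(421,244,150,52))
E
```

```text
[[393.95864929 263.19603577]
 [434.32146168 212.68752515]
 [408.47485723 275.65196949]
 [438.57563133 238.08177294]] [np.float64(128.6293634676614), np.float64(128.7012733506694)]
N 7 row [0.005 0.007] 0.777 rz -0.0
N 20 row [-0.005  0.963] 0.0 rz 0.908
```

```bash
python3 -m pendant '[[[0.02,0.06,0.9,0,0,0],[0,0,0.9,0,0,0],[0,0,0.9,0,0,0],[0,0,0.9,0,0,0],[0,0,0.9,0,0,0],[0,0,0.7,0,0,0],[0,0,0.26,0,0,0],[0,0,0,0,0,0]]]' 0.8
python3 -m pendant '[[[0,0,0,0,0,0],[0,0,0,0,0,0],[0,0,0,0,0,0],[0,0,0,0,0,0],[0,0,0,0,0,0],[0,0,0,0,0,0]]]' 0 60
python3 - <<'E'
from h import *
plan(441,-257.5,150,-58.7,pose=(421,244,150,52))
E
```

```text
time_s: 10.7
tool_pos: [420.4, 243.2, 31.5]
tcp_rot: [[0.617, 0.787, -0.002], [0.787, -0.617, -0.001], [-0.002, -0.001, -1.0]]
force: [0.0, -0.7, -0.2]
grip_width: 68.4
time_s: 11.3
tool_pos: [421.5, 244.5, 33.3]
tcp_rot: [[0.616, 0.788, 0.001], [0.788, -0.616, 0.001], [0.001, 0.001, -1.0]]
force: [-1.8, 0.2, 7.4]
grip_width: 23.0
N 21 row [0.049 0.934] 0.0 rz 0.92
```

```bash
python3 -m pendant '[[[0,0,-0.5,0,0,0],[0,0,-0.9,0,0,0],[0,0,-0.9,0,0,0],[0,0,-0.9,0,0,0],[0,0,-0.7,0,0,0],[0.05,0.93,0,0,0,0.92],[0.05,0.93,0,0,0,0.92],[0.05,0.93,0,0,0,0.92]]]'
python3 -m pendant '[[[0.05,0.93,0,0,0,0.92],[0.05,0.93,0,0,0,0.92],[0.05,0.93,0,0,0,0.92],[0.05,0.93,0,0,0,0.92],[0.05,0.93,0,0,0,0.92],[0.05,0.93,0,0,0,0.92],[0.05,0.93,0,0,0,0.92],[0.05,0.93,0,0,0,0.92]]]'
python3 -m pendant '[[[0.05,0.93,0,0,0,0.92],[0.05,0.93,0,0,0,0.92],[0.05,0.93,0,0,0,0.92],[0.05,0.93,0,0,0,0.92],[0.05,0.93,0,0,0,0.92],[0.05,0.93,0,0,0,0.92],[0.05,0.93,0,0,0,0.92],[0.05,0.93,0,0,0,0.92]]]'
python3 -m pendant '[[[0.05,0.93,0,0,0,0.92],[0.05,0.93,0,0,0,0.92],[0,0,0,0,0,0],[0,0,0,0,0,0]]]'
python3 - <<'E'
from h import *
o=telemetry.get_obs(); p=imaging.capture('wrist'); c=cam(p,o); print(o['grip_width'],np.degrees(yaw(o)))
cv2.imwrite('pics/w4.png',p['frame'])
b=near(p['frame'],'red',proj([[441,-257.5,11]],c)[0],300); print(b[0],pad(b[2],c))
plan(441,-257.5,46,-58.7)
E
```

```text
time_s: 12.1
tool_pos: [485.7, 189.9, 150.1]
tcp_rot: [[0.809, 0.588, 0.001], [0.588, -0.809, 0.001], [0.001, 0.0, -1.0]]
force: [0.1, 0.2, -0.7]
grip_width: 22.6
time_s: 12.9
tool_pos: [562.6, -15.3, 149.7]
tcp_rot: [[0.994, -0.108, 0.001], [-0.108, -0.994, -0.0], [0.001, -0.0, -1.0]]
force: [-0.2, 0.3, -0.7]
grip_width: 22.4
time_s: 13.7
tool_pos: [482.2, -218.7, 149.7]
tcp_rot: [[0.664, -0.748, 0.001], [-0.748, -0.664, -0.0], [0.001, -0.0, -1.0]]
force: [-0.1, -0.5, -1.0]
grip_width: 22.7
time_s: 14.1
tool_pos: [441.2, -255.5, 149.7]
tcp_rot: [[0.519, -0.855, 0.001], [-0.855, -0.519, -0.0], [0.0, -0.0, -1.0]]
force: [-0.2, -0.7, -1.8]
grip_width: 22.8
22.823494191803828 -58.7401242199267
4715 (array([ 441.85354614, -257.82928467]), (91, 58), 17.926240921020508)
N 4 row [0.013 0.015] 0.864 rz 0.001
```

View pics/w4.png

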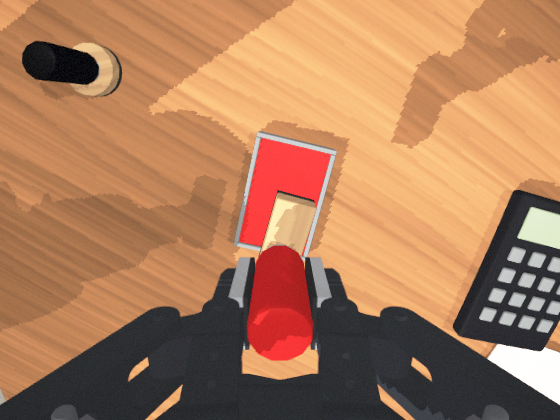

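```bash
python3 -m pendant '[[[0.06,0.05,0.8,0,0,0],[0,0,0.9,0,0,0],[0,0,0.9,0,0,0],[0,0,0.6,0,0,0],[0,0,0.15,0,0,0],[0,0,0.1,0,0,0],[0,0,0.04,0,0,0],[0,0,0,0,0,0]]]'
python3 -m pendant '[[[0,0,0.03,0,0,0],[0,0,0,0,0,0]]]'
```

```text
time_s: 14.95
tool_pos: [441.6, -257.7, 45.4]
tcp_rot: [[0.52, -0.854, 0.001], [-0.854, -0.52, -0.001], [0.001, -0.001, -1.0]]
force: [-0.0, -0.2, -0.0]
grip_width: 22.6
time_s: 15.15
tool_pos: [441.6, -257.9, 44.5]
tcp_rot: [[0.519, -0.855, 0.001], [-0.855, -0.519, -0.001], [0.001, -0.001, -1.0]]
force: [0.2, -0.3, 2.2]
grip_width: 22.7
```

```bash
python3 -m pendant '[[[0,0,0,0,0,0],[0,0,0,0,0,0],[0,0,0,0,0,0],[0,0,-0.2,0,0,0],[0,0,-0.8,0,0,0],[0,0,-0.9,0,0,0],[0,0,-0.9,0,0,0],[0,0,-0.9,0,0,0]]]' 0.8
python3 - <<'E'
from h import *
o=telemetry.get_obs();plan(453.6,-74,180,-10)
E
```

```text
time_s: 15.95
tool_pos: [440.8, -257.5, 156.2]
tcp_rot: [[0.519, -0.855, -0.0], [-0.855, -0.519, 0.0], [-0.0, 0.0, -1.0]]
force: [0.7, 0.7, 0.3]
grip_width: 68.4
N 9 row [-0.383 -0.588] -0.088 rz -0.945
```

```bash
python3 -m pendant '[[[-0.38,-0.59,-0.09,0,0,-0.94],[-0.38,-0.59,-0.09,0,0,-0.94],[-0.38,-0.59,-0.09,0,0,-0.94],[-0.38,-0.59,-0.09,0,0,-0.94],[-0.38,-0.59,-0.09,0,0,-0.94],[-0.38,-0.59,-0.09,0,0,-0.94],[-0.38,-0.59,-0.09,0,0,-0.94],[-0.38,-0.59,-0.09,0,0,-0.94]]]'
python3 -m pendant '[[[-0.38,-0.59,-0.09,0,0,-0.94],[0,0,0,0,0,0],[0,0,0,0,0,0]]]'
python3 - <<'E'
from h import *
o=telemetry.get_obs(); p=imaging.capture('wrist'); c=cam(p,o); print(o['grip_width'],np.degrees(yaw(o)))
cv2.imwrite('pics/w5.png',p['frame'])
uv=proj([[453.6,-74,50]],c)[0];b=near(p['frame'],'black',uv,300); xy=handle(b[2],c);print(uv,b[0],b[1],xy)
plan(*xy,32)
E
```

```text
time_s: 16.75
tool_pos: [461.3, -93.5, 176.9]
tcp_rot: [[0.964, -0.266, 0.0], [-0.266, -0.964, -0.0], [0.0, -0.0, -1.0]]
force: [-0.3, 0.3, -0.2]
grip_width: 68.5
time_s: 17.05
tool_pos: [455.3, -74.2, 179.5]
tcp_rot: [[0.984, -0.179, 0.001], [-0.179, -0.984, -0.0], [0.001, 0.0, -1.0]]
force: [0.8, 0.0, -0.1]
grip_width: 68.4
68.43183021963176 -10.307271286468296
[277.60629631 201.54986885] 1017 [278.27531957 203.25663717] [454.19777108 -73.92189803]
N 6 row [-0.007 -0.003] 0.819 rz -0.0
```

View pics/w5.png

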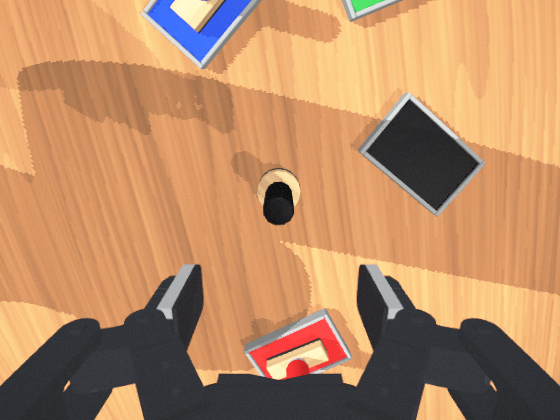

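```bash
python3 -m pendant '[[[-0.04,-0.02,0.9,0,0,0],[0,0,0.9,0,0,0],[0,0,0.9,0,0,0],[0,0,0.9,0,0,0],[0,0,0.9,0,0,0],[0,0,0.38,0,0,0],[0,0,0,0,0,0]]]' 0.8
python3 -m pendant '[[[0,0,0,0,0,0],[0,0,0,0,0,0],[0,0,0,0,0,0],[0,0,0,0,0,0],[0,0,0,0,0,0],[0,0,0,0,0,0]]]' 0 60
python3 -m pendant '[[[0,0,-0.6,0,0,0],[0,0,-0.9,0,0,0],[0,0,-0.9,0,0,0],[0.87,-0.21,0,0,0,0],[0.87,-0.21,0,0,0,0],[0.87,-0.21,0,0,0,0],[0.87,-0.21,0,0,0,0],[0.87,-0.21,0,0,0,0]]]'
python3 -m pendant '[[[0,0,0,0,0,0],[0,0,0,0,0,0]]]'
python3 - <<'E'
from h import *
o=telemetry.get_obs(); p=imaging.capture('wrist'); cv2.imwrite('pics/w6.png',p['frame'])
plan(589,-66.5,46)
E
```

```text
time_s: 17.8
tool_pos: [453.1, -73.8, 31.4]
tcp_rot: [[0.984, -0.18, -0.003], [-0.18, -0.984, 0.0], [-0.003, 0.0, -1.0]]
force: [-0.3, -0.1, 0.5]
grip_width: 68.3
time_s: 18.4
tool_pos: [454.9, -73.5, 33.8]
tcp_rot: [[0.984, -0.178, 0.002], [-0.178, -0.984, -0.0], [0.002, 0.0, -1.0]]
force: [-1.2, -0.7, 7.1]
grip_width: 22.6
time_s: 19.2
tool_pos: [589.2, -65.5, 105.4]
tcp_rot: [[0.984, -0.178, 0.001], [-0.178, -0.984, -0.0], [0.001, -0.0, -1.0]]
force: [0.8, -0.8, -0.8]
grip_width: 22.7
time_s: 19.4
tool_pos: [587.8, -65.5, 104.8]
tcp_rot: [[0.984, -0.178, -0.0], [-0.178, -0.984, 0.0], [-0.0, 0.0, -1.0]]
force: [0.3, -0.3, -1.1]
grip_width: 22.9
N 3 row [0.024 0.007] 0.652 rz -0.0
```

```bash
python3 -m pendant '[[[0.07,0.03,0.8,0,0,0],[0,0,0.7,0,0,0],[0,0,0.3,0,0,0],[0,0,0.1,0,0,0],[0,0,0.06,0,0,0],[0,0,0.04,0,0,0],[0,0,0.02,0,0,0],[0,0,0,0,0,0]]]'
```

```text
time_s: 20.25
tool_pos: [590.4, -66.9, 44.9]
tcp_rot: [[0.984, -0.178, 0.001], [-0.178, -0.984, -0.0], [0.001, -0.0, -1.0]]
force: [-1.9, -0.2, 4.6]
grip_width: 22.9
```

```bash
python3 -m pendant '[[[0,0,0,0,0,0],[0,0,0,0,0,0],[0,0,0,0,0,0],[0,0,-0.2,0,0,0],[0,0,-0.8,0,0,0],[0,0,-0.9,0,0,0],[0,0,-0.9,0,0,0],[0,0,-0.9,0,0,0]]]' 0.7
python3 - <<'E'
from h import *
o=telemetry.get_obs();plan(607,253,190,25)
E
```

```text
time_s: 21.05
tool_pos: [589.8, -66.8, 156.5]
tcp_rot: [[0.984, -0.178, 0.0], [-0.178, -0.984, 0.0], [0.0, -0.0, -1.0]]
force: [0.8, -0.0, -0.6]
grip_width: 59.5
N 12 row [ 0.141 -0.893] -0.093 rz -0.513
```

```bash
python3 -m pendant '[[[0.14,-0.89,-0.3,0,0,-0.51],[0.14,-0.89,-0.3,0,0,-0.51],[0.14,-0.89,-0.3,0,0,-0.51],[0.14,-0.89,-0.22,0,0,-0.51],[0.14,-0.89,0,0,0,-0.51],[0.14,-0.89,0,0,0,-0.51],[0.14,-0.89,0,0,0,-0.51],[0.14,-0.89,0,0,0,-0.51]]]'
python3 -m pendant '[[[0.14,-0.89,0,0,0,-0.51],[0.14,-0.89,0,0,0,-0.51],[0.14,-0.89,0,0,0,-0.51],[0.14,-0.89,0,0,0,-0.51],[0,0,0,0,0,0],[0,0,0,0,0,0]]]'
python3 - <<'E'
from h import *
o=telemetry.get_obs(); p=imaging.capture('wrist'); c=cam(p,o); print(o['grip_width'],np.degrees(yaw(o)))
cv2.imwrite('pics/w7.png',p['frame'])
uv=proj([[607,253,50]],c)[0];b=near(p['frame'],'green',uv,300); xy=handle(b[2],c);print(uv,b[0],b[1],xy)
plan(*xy,32)
E
```

```text
time_s: 21.85
tool_pos: [623.5, 146.4, 189.1]
tcp_rot: [[0.973, 0.229, 0.0], [0.229, -0.973, 0.0], [0.0, 0.0, -1.0]]
force: [-0.0, -0.3, 0.7]
grip_width: 59.6
time_s: 22.45
tool_pos: [607.1, 252.3, 188.9]
tcp_rot: [[0.907, 0.42, -0.0], [0.42, -0.907, -0.0], [-0.0, 0.0, -1.0]]
force: [0.1, 0.1, -0.6]
grip_width: 60.0
59.990245448228634 24.846858324379408
[279.95706352 197.85564693] 979 [280.01123596 200.53830439] [607.37663704 252.31013867]
N 6 row [ 0.002 -0.003] 0.871 rz -0.0
```

View pics/w7.png

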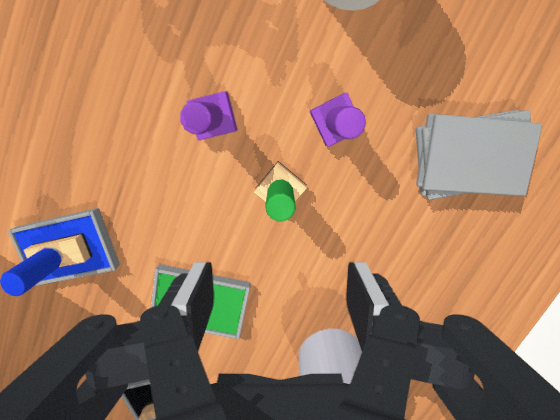

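```bash
python3 - <<'E'
from h import *
o=telemetry.get_obs(); p=imaging.capture('wrist'); c=cam(p,o)
a=plane([[280,163],[255,187],[307,187]],c,16); print(a,[np.degrees(np.arctan2(*(a[i]-a[0])[::-1])) for i in (1,2)])
t=imaging.capture('top'); r=imaging.pinpoint('pen_cup',t)[0]['point']; print(plane([[r[0]*560,r[1]*420]],cam(t),0))
w=imaging.capture('wrist'); cv2.imwrite('pics/w8.png',cv2.resize(w['frame'][140:240,220:340],None,fx=5,fy=5))
plan(580.5,102,140,24.85+26,pose=(607.4,252.3,140,24.85))
E
```

```text
[[597.05482787 274.34918247]
 [585.24434649 243.99411871]
 [629.52335118 264.46517614]] [np.float64(-111.25990673945701), np.float64(-16.9311982941927)]
[[751.10153216  97.52292327]]
N 6 row [-0.614  0.596] 0.0 rz -0.756
```

View pics/w8.png

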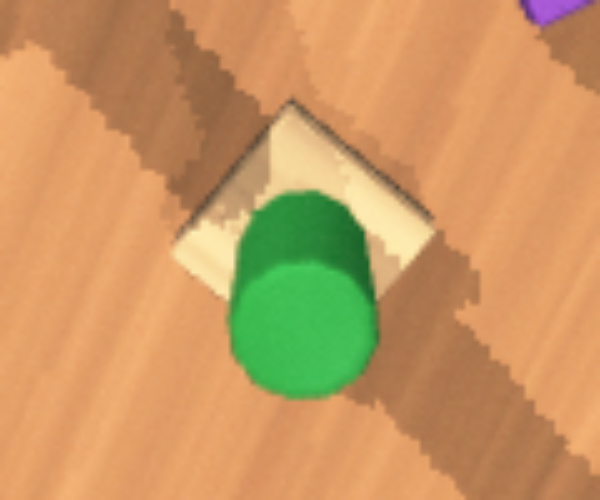

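```bash
python3 -m pendant '[[[0,0,0.9,0,0,0],[0,0,0.9,0,0,0],[0,0,0.9,0,0,0],[0,0,0.9,0,0,0],[0,0,0.9,0,0,0],[0,0,0.7,0,0,0],[0,0,0,0,0,0]]]' 0.7
python3 -m pendant '[[[0,0,0,0,0,0],[0,0,0,0,0,0],[0,0,0,0,0,0],[0,0,0,0,0,0],[0,0,0,0,0,0],[0,0,0,0,0,0]]]' 0 60
python3 -m pendant '[[[0,0,-0.6,0,0,0],[0,0,-0.9,0,0,0],[0,0,-0.9,0,0,0],[0,0,-0.5,0,0,0],[0,0,0,0,0,0]]]'
python3 - <<'E'
from h import *
plan(580.5,102,115,53.5)
E
```

```text
time_s: 23.4
tool_pos: [605.4, 250.4, 29.7]
tcp_rot: [[0.908, 0.419, -0.005], [0.419, -0.908, -0.002], [-0.005, -0.0, -1.0]]
force: [-0.0, -0.4, -0.1]
grip_width: 59.8
time_s: 24.0
tool_pos: [608.4, 252.3, 34.3]
tcp_rot: [[0.908, 0.42, 0.002], [0.42, -0.908, 0.001], [0.002, 0.0, -1.0]]
force: [0.2, -1.0, 7.0]
grip_width: 22.6
time_s: 24.5
tool_pos: [608.8, 252.6, 122.3]
tcp_rot: [[0.908, 0.42, 0.004], [0.42, -0.908, 0.002], [0.004, 0.0, -1.0]]
force: [0.7, -0.2, -1.1]
grip_width: 22.6
N 6 row [-0.633  0.582] 0.04 rz -0.835
```

```bash
python3 -m pendant '[[[-0.63,0.58,0,0,0,-0.83],[-0.63,0.58,0,0,0,-0.83],[-0.63,0.58,0,0,0,-0.83],[-0.63,0.58,0,0,0,-0.83],[-0.63,0.58,0,0,0,-0.83],[-0.63,0.58,0,0,0,-0.83],[0,0,0,0,0,0],[0,0,0,0,0,0]]]'
python3 - <<'E'
from h import *
o=telemetry.get_obs(); p=imaging.capture('wrist'); c=cam(p,o); cv2.imwrite('pics/w9.png',p['frame'])
b=near(p['frame'],'green',proj([[580,102,11]],c)[0],300); print(b[0],pad(b[2],c))
plan(581,102,46,53.5)
E
```

```text
time_s: 25.3
tool_pos: [578.5, 101.7, 118.7]
tcp_rot: [[0.599, 0.801, -0.001], [0.801, -0.599, 0.0], [-0.001, -0.001, -1.0]]
force: [-0.4, -0.1, -0.7]
grip_width: 22.6
6115 (array([581.42828369, 101.2407074 ]), (92, 58), 12.483694076538086)
N 3 row [0.013 0.022] 0.81 rz -0.015
```

View pics/w9.png

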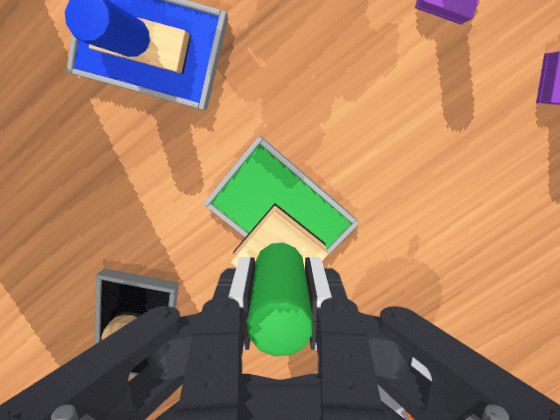

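```bash
python3 -m pendant '[[[0.04,0.05,0.9,0,0,0],[0,0,0.8,0,0,0],[0,0,0.45,0,0,0],[0,0,0.12,0,0,0],[0,0,0.08,0,0,0],[0,0,0.04,0,0,0],[0,0,0.03,0,0,0],[0,0,0,0,0,0]]]'
```

```text
time_s: 26.15
tool_pos: [581.4, 102.2, 47.7]
tcp_rot: [[0.597, 0.802, 0.001], [0.802, -0.597, 0.0], [0.001, 0.001, -1.0]]
force: [-0.5, 0.9, -1.2]
grip_width: 22.7
```

```bash
python3 -m pendant '[[[0,0,0.04,0,0,0],[0,0,0.03,0,0,0],[0,0,0.02,0,0,0],[0,0,0,0,0,0]]]'
```

```text
time_s: 26.55
tool_pos: [581.3, 102.0, 45.3]
tcp_rot: [[0.597, 0.802, 0.001], [0.802, -0.597, 0.0], [0.0, 0.0, -1.0]]
force: [-2.6, -1.0, 8.5]
grip_width: 22.4
```

```bash
python3 -m pendant '[[[0,0,0,0,0,0],[0,0,0,0,0,0],[0,0,0,0,0,0],[0,0,-0.2,0,0,0],[0,0,-0.8,0,0,0],[0,0,-0.9,0,0,0],[0,0,-0.9,0,0,0],[0,0,-0.9,0,0,0]]]' 0.7
python3 -m pendant '[[[0,0,-0.9,0,0,0],[0,0,-0.9,0,0,0],[-0.8,-0.4,-0.3,0,0,0],[-0.8,-0.4,-0.3,0,0,0],[-0.8,-0.4,-0.3,0,0,0],[-0.8,-0.4,-0.3,0,0,0],[-0.8,-0.4,-0.3,0,0,0],[-0.8,-0.4,-0.3,0,0,0]]]'
python3 -m pendant '[[[-0.9,0,0,0,0,0],[-0.9,0,0,0,0,0],[0,0,0,0,0,0],[0,0,0,0,0,0]]]'
python3 - <<'E'
from h import *
for n in ['top','scene']:
    p=imaging.capture(n); cv2.imwrite(f'pics/{n}9.png',p['frame']); c=cam(p); f=p['frame']
    if n=='top':
        cv2.imwrite('pics/top9c.png',cv2.resize(f[90:310,140:500],None,fx=2.2,fy=2.2,interpolation=cv2.INTER_CUBIC))
E
```

```text
time_s: 27.35
tool_pos: [580.9, 102.1, 156.8]
tcp_rot: [[0.597, 0.802, 0.0], [0.802, -0.597, 0.0], [0.0, 0.0, -1.0]]
force: [0.5, -0.5, 0.4]
grip_width: 59.8
time_s: 28.15
tool_pos: [436.1, 29.1, 264.0]
tcp_rot: [[0.597, 0.802, 0.0], [0.802, -0.597, -0.0], [0.0, 0.0, -1.0]]
force: [1.1, -0.0, 1.6]
grip_width: 60.0
time_s: 28.55
tool_pos: [405.1, -14.0, 263.9]
tcp_rot: [[0.598, 0.801, 0.001], [0.801, -0.598, 0.0], [0.001, 0.001, -1.0]]
force: [0.5, -0.2, -0.2]
grip_width: 59.9
```

View pics/top9c.png

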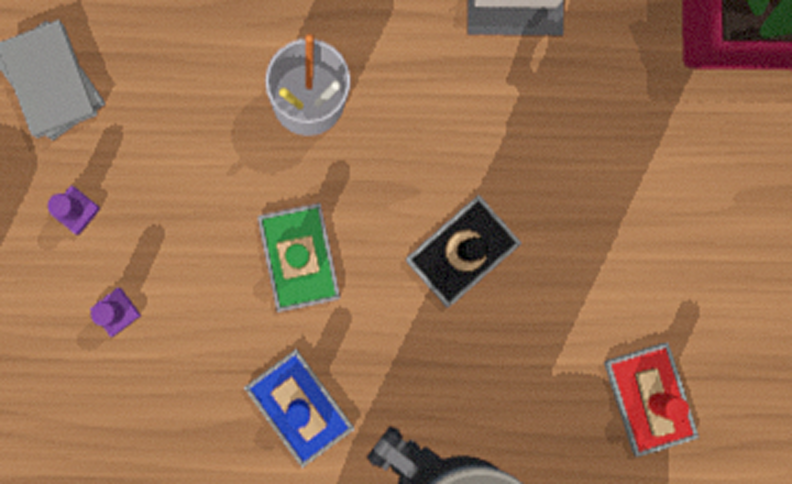

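View pics/scene9.png

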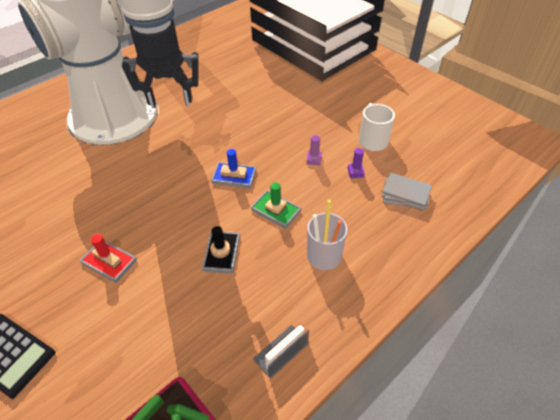

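```bash
python3 -c "
from bench import ticket; print(ticket.job_done())"
```

```text
the job is handed in; nothing more can be done
None
```

I stood all four stamps (blue, red, black, green) on the pads of their own colour and handed the job in after about 29 s of robot time.

- **Placing:** Each stamp was lowered in small steps until the wrist sensed light contact, at most about 10 N more than just before, then released. The open gripper was then lifted clear, and the purple look-alikes were left alone.
- **Position:** In the last top and scene pictures all four stamps stand upright. Their feet sit inside the rims and, read by eye from the top picture, within about 4 mm of the pad centres. I did not run a numeric fit of the final stamp poses.
- **Turning:** Blue, red and green lie parallel to the sides of their pads, also judged by eye from the pictures.
- **Bystanders:** The mug and the pen cup stand at the same pixels as in the first pictures.
- **Disagreements:** The fixed cameras differed from each other by 2 to 4 mm. The wrist views agreed with their averages to within about 2 mm. No check failed.

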